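Unclip the cover of the filter box and take out the used filter

TASK

Take the used filter out of the filter box: squeeze the two snap tabs of its clip-on cover together, lift the cover straight off and stand it upright in the steel tray, then pull the filter out by its rib and stand it upright in the tray beside the cover. Set both down gently, and do not disturb the screwdriver and the loupe lying by.

Things in the scene. Friction and masses are not known exactly. Their poses are not given: they have to be found in the camera images.
- filter_box: Aluminium filter box fixed to the bench, 124 x 44 mm, rim 54 mm above the bench, on a foot plate 150 x 70 x 4 mm; 168 mm long over the hose spigots at its ends. Origin: centre of its underside, on the bench; x along its length, y across, z up. A catch rib on each long side holds the hook of a snap tab. The filter stands inside on a floor 22 mm above the bench, in a pocket 118 x 38 mm.
- cover_mid (a point): Centre of the grey clip-on cover (135 x 53 x 69 mm, ~0.19 kg, open below), 34.5 mm above its underside; x along its length, y across, z up. Low at mid-length the tabs' hooks make it 62 mm wide, 72 mm when squeezed. On the box its underside is 28 mm above the bench. It comes off straight up, both tabs squeezed; clear of the filter's rib once raised 65 mm. It stands by itself on its end skirts.
- cover_grip (a point): Point of the cover midway between the paddles of its two black snap tabs, 59.5 mm above its underside: where to squeeze, one finger on each, closing along y. Paddles at +y and -y, 26 mm wide along x, from 27 mm below this point to 10 mm above it. At rest they lean out, 60 mm over the upper ends; fully squeezed they stand upright, 47 mm over the outer faces. Shoulders stick out 23 mm below it.
- tab_a (a joint): Snap tab at the cover's +y side, hinged 27 mm below cover_grip: 0 at rest (hooked), 0.18 rad squeezed fully in against its stop; its hook is free from about 0.1 rad. About 3 N at the paddle to start, 8 N fully in; springs back when let go. It bears a firm grip of 40 N, and the cover can be carried by the squeezed tabs.
- tab_b (a joint): Snap tab at the cover's -y side; same values and behaviour as tab_a.
- filter_mid (a point): Centre of the used filter, a white pleated cartridge 112 x 34 x 24 mm (about 0.12 kg) with an upright pull rib on top: 60 mm along x, 9 mm thick in y, from 24 to 66 mm above the underside. The point is 33 mm above the underside; x along its length, z up. In the box the rib's top is 88 mm above the bench; the filter is loose in the pocket with 2 to 3 mm clearance.
- tray: Open steel tray, 184 x 156 x 16 mm, sheet 3 mm thick, fixed to the bench. Origin: centre of its underside, on the bench; x along its length, y across, z up. Inside floor 3 mm above the bench, 178 x 150 mm. Cover and filter fit side by side, lengthwise along x, for instance with their centres at y = +33 mm (cover) and y = -45 mm (filter).
- driver_amber: Screwdriver with an amber handle, 196 mm long, 28 mm high, lying behind the filter box; origin: centre of its underside. A bystander.
- loupe: Black eye loupe, 38 mm across and 35 mm high, standing at the bench's front edge; origin: centre of its underside. A bystander.

How it is judged:
On the way, in this order (a step that is already met when the one before it is completed fails the run):
1. both snap tabs are squeezed in while the cover is still on the box (value of joint each of tab_a, tab_b above 0.1 rad and distance between cover_mid and filter_box below 0.08 m), for 0.1 s.
2. the cover stands upright in the tray, let go (z of cover_mid in the frame of tray below 0.044 m and angle between cover_mid's own z axis and vertical below 0.12 rad and x of cover_mid in the frame of tray between -0.075 and 0.075 m and y of cover_mid in the frame of tray between -0.06 and 0.06 m and contact force between the fingers and cover below 0.2 N), for 0.2 s.
At the end, for the whole second after the job is handed in: The cover and the filter both stand upright (within 7 degrees) on the tray's floor, inside its rim, at rest and let go (z of cover_mid in the frame of tray below 0.044 m and angle between each of cover_mid, filter_mid's own z axis and vertical below 0.12 rad and x of cover_mid in the frame of tray between -0.075 and 0.075 m and y of cover_mid in the frame of tray between -0.06 and 0.06 m and z of filter_mid in the frame of tray below 0.043 m and x of filter_mid in the frame of tray between -0.085 and 0.085 m and y of filter_mid in the frame of tray between -0.068 and 0.068 m and linear speed of each of cover, filter below 0.02 m/s); the robot touches nothing.
It fails at once if the cover is dropped (falls freely by more than about 20 mm) (linear speed of cover above 0.6 m/s and contact force between the fingers and cover below 0.1 N).
It fails at once if the filter is dropped (falls freely by more than about 20 mm) (linear speed of filter above 0.6 m/s and contact force between the fingers and filter below 0.1 N).
It fails at once if the screwdriver is shifted by more than 30 mm (distance of driver_amber from where it was at the start of the episode above 0.03 m).
It fails at once if the loupe is shifted by more than 30 mm (distance of loupe from where it was at the start of the episode above 0.03 m).
It also fails if it takes over 54 s, if anything falls off the work surface, if the arm or the gripper's body presses on something with over 40 N, if the wrist force passes 120 N, or if a joint passes its speed limit or range.

ROBOT

A 6-joint arm with a two-finger parallel gripper is mounted at the origin on a cart in front of the work surface, level with it; the furniture and walls round the work are solid. World frame = base frame: x ahead of the robot, y to its left, z up, the work surface at z = 0. Lengths are in m, angles in rad, forces in N, time in s.
With the tool pointing down it reaches from about 0.3 to 0.875 m from the base axis. Payload 6.4 kg.
Tool frame: the origin (TCP) lies at the centre of the arm's flange, where the gripper is bolted on; the fingertips stand 173 mm ahead of it and the grasp point (between the pads) lies 155 mm ahead of it; z points along the fingers, x is the direction in which the jaws open and shut, and the axes are right-handed (so a half turn about z gives the same grasp; the last joint's range is limited). The gripper opens to 85 mm and grips with 20 to 120 N. Pads are 22 mm wide; open, the fingers measure 114 mm over their backs; the gripper's body (76 mm by 85 mm) begins 54 mm behind the grasp point. The pads swing forward as they close: fully open they stand 13 mm farther back than shut.
Start: joints at [-1.356, 0.181, 1.607, -0, 1.354, -0.206], TCP at [0.235, -0.525, 0.405] pointing down, gripper open.
Joint ranges: [-2.99, 2.99], [-0.89, 2.07], [0.3, 2.58], [-1.14, 4.28], [0, 2.63], [-3.12, 3.12]. Speed limits (rad/s): [2.57, 2.57, 3.01, 3.14, 3.14, 3.14].

INTERFACE

Orientations are given as a unit quaternion [w, x, y, z].
In Python, from bench import ctrl gives the robot as it stands. The module is installed in compiled form; this text tells all that it offers.
- The arm moves only by the tool move_arm, never from a script. Its argument "moves" is a list of rows, each an object of numbers: "gripper": the opening in per cent of the stroke, from 0 (shut) to 100 (fully open); "x", "y", "z": the shift along the tool's x, y, z in cm; "roll": the turn about the tool's z in degrees. In form: [{"gripper": .., "x": .., "y": .., "z": .., "roll": ..}, ...]. A call has 1 to 5 rows; each row shifts and turns the commanded pose from where the row before left it, along the tool's axes as they then stand; what a row does not reach is not made up. A row lasts 1/8 s, in which the tool goes at most 62.5 mm and 10.7 degrees, less where a joint would pass 70% of its speed; a pose out of reach is approached as far as the arm can. A call is refused whole if a number of a shift passes 6.25 or a number of a turn 10.7, either way. A call with a gripper value outside its range is refused whole. The fingers move at their own pace and stop on an object; the grip force is fixed at half the most. Time passes only in rows, so rows that do not move let the fingers close. It gives the time, the measured TCP pose, the force and the opening at its end, in the units of the state.
- ctrl.get_obs(): the state, without advancing time (a new reading comes with each control period).
- ctrl.camera(name): name is "scene" or "side" or "wrist"; returns a dict with "img" (420x560x3 uint8, red, green, blue), "fx", "fy", "cx", "cy" (pixels), "world_from_camera" (4x4, takes a point from camera to world coordinates); the wrist camera has in their place "tool_from_camera" (4x4, takes a point from camera to tool coordinates, whose origin is the TCP and whose axes are the tool frame's). Camera axes: x right, y up, looking along -z (the intrinsics and any distortion apply to the point x, -y, -z); pixel columns grow to the right and rows downward; lengths in m; the calibration is good to about 2 mm. A picture is of the moment at which its call begins: read the wrist's pose just before it. There is no depth.
- ctrl.hand_in(): hands the job in, once; it reports no verdict.
The state is a dict: "time_s": time; "q": joint angles; "dq": joint speeds; "joint_efforts": joint torques, N m; "eef_pos": TCP position; "eef_rot": TCP orientation; "wrist_force": force on the tool from outside, world axes, zero at the start; "torque": the same for the moment, N m; "opening": opening from 0.0 (shut) to 1.0 (fully open).
Only numpy, scipy, OpenCV 4.12 (cv2) and the standard library are available. Lean on these libraries where they do the work, as an engineer would, in place of code of your own. Each camera call takes 0.05 s, during which the arm holds its last target. There are 200 camera calls.

## Working session

There is one attempt and no reset: what is moved stays moved. The work goes in short steps, Python scripts to look and compute and a tool call to move; the robot and the scene stay as the last step left them, time stands still between calls to the robot, and variables do not carry over. Pictures are saved under pics/ and viewed, about 8 in all and at most 12, crops included, and the job is handed in when it is done.

Besides the shell and the picture viewer there is one more tool, called after ">>>" by a JSON object that holds its "api" and its "payload". move_arm: Moves the arm, as the interface text tells. Its arguments: {"type":"object","properties":{"moves":{"type":"array","items":{"type":"object","properties":{"gripper":{"type":"number"},"x":{"type":"number"},"y":{"type":"number"},"z":{"type":"number"},"roll":{"type":"number"}}}}},"required":["moves"]}

```bash
mkdir -p pics; cat > h.py <<'E'
import numpy as np, cv2
from scipy.spatial.transform import Rotation as R
from bench import ctrl
def rot(o):
    q=o["eef_rot"]; return R.from_quat([q[1],q[2],q[3],q[0]]).as_matrix()
def grab(name,fn=None):
    o=ctrl.get_obs(); c=ctrl.camera(name)
    if name=="wrist":
        T=np.eye(4);T[:3,:3]=rot(o);T[:3,3]=o["eef_pos"];c["world_from_camera"]=T@np.array(c["tool_from_camera"])
    if fn: cv2.imwrite("pics/"+fn,c["img"][:,:,::-1])
    return c
def ray(c,u,v):
    T=np.array(c["world_from_camera"]);d=np.array([(u-c["cx"])/c["fx"],-(v-c["cy"])/c["fy"],-1.])
    return T[:3,3],T[:3,:3]@d
def onz(c,u,v,z):
    p,d=ray(c,u,v);return p+d*(z-p[2])/d[2]
def proj(c,P):
    T=np.linalg.inv(np.array(c["world_from_camera"]));q=T[:3,:3]@P+T[:3,3]
    return c["cx"]-c["fx"]*q[0]/q[2], c["cy"]+c["fy"]*q[1]/q[2]
E
python3 - <<'E'
from h import *
a=grab("scene");b=grab("side")
cv2.imwrite("pics/1.png",a["img"][:,:,::-1]);cv2.imwrite("pics/2.png",b["img"][:,:,::-1])
for c in(a,b):print({k:np.round(v,3).tolist() for k,v in c.items() if k!="img"})
o=ctrl.get_obs();print(o["time_s"],rot(o).round(3),o["opening"])
E
```

```text
{'fx': 438.183, 'fy': 438.183, 'cx': 276.793, 'cy': 204.661, 'world_from_camera': [[-0.45, 0.398, -0.8, -0.19], [-0.893, -0.194, 0.406, 0.595], [0.006, 0.897, 0.442, 0.465], [0.0, 0.0, 0.0, 1.0]]}
{'fx': 522.568, 'fy': 522.568, 'cx': 276.856, 'cy': 201.523, 'world_from_camera': [[-0.903, 0.234, -0.36, 0.174], [-0.429, -0.533, 0.73, 0.949], [-0.021, 0.813, 0.582, 0.636], [0.0, 0.0, 0.0, 1.0]]}
0.1 [[ 0.409 -0.913 -0.   ]
 [-0.913 -0.409  0.002]
 [-0.002 -0.    -1.   ]] 0.9989674321667132
```

View pics/1.png

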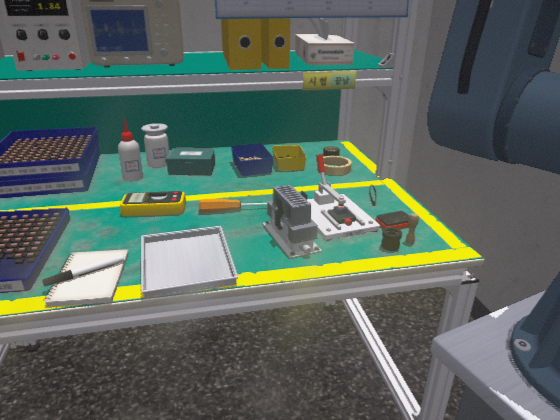

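View pics/2.png

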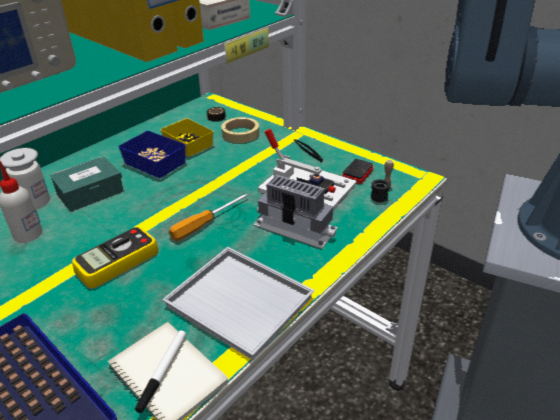

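The scene camera (picture 1) shows the tray at about (187,262), the box with its cover at (292,218), the amber driver at (235,206) and the loupe at (391,238). In the side view (picture 2) the tray rim corners are near (229,249), (313,296), (245,350) and (165,298). The cover is at (296,200).

```bash
python3 - <<'E'
from h import *
b=grab("side");a=grab("scene")
t=[onz(b,*p,0.016) for p in[(229,249),(313,296),(245,350),(165,298)]]
t2=[onz(a,*p,0.016) for p in[(141,234),(229,228),(235,285),(142,292)]]
for s in(t,t2):
  s=np.array(s);print(s.round(3).tolist(),s.mean(0).round(3))
print(onz(b,296,190,0.097),onz(a,290,193,.097))
i=cv2.resize(b["img"][165:255,240:350],None,fx=7,fy=6.6,interpolation=cv2.INTER_CUBIC)
cv2.imwrite("pics/3.png",i[:,:,::-1])
E
```

```text
[[0.574, 0.34, 0.016], [0.391, 0.385, 0.016], [0.441, 0.527, 0.016], [0.609, 0.489, 0.016]] [0.504 0.435 0.016]
[[0.621, 0.492, 0.016], [0.566, 0.322, 0.016], [0.378, 0.384, 0.016], [0.428, 0.528, 0.016]] [0.498 0.432 0.016]
[0.4913568  0.22543273 0.097     ] [0.50958729 0.21011901 0.097     ]
```

View pics/3.png

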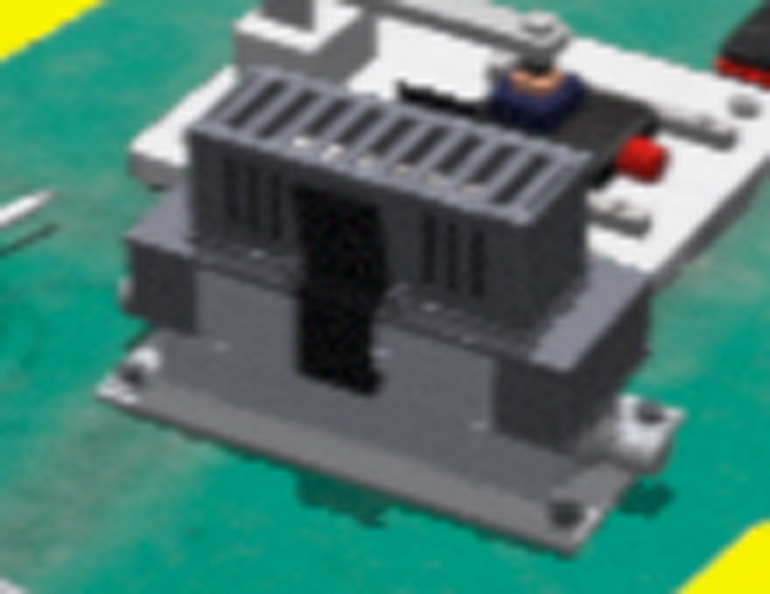

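Picture 3 shows the cover top corners (crop coordinates) at (190,130), (530,220), (590,155) and (255,70). The black near tab is at mid-length, the foot plate corners are at (97,390), (575,548) and (685,412), and a toggle clamp stands behind the box.

```bash
python3 - <<'E'
from h import *
b=grab("side")
f=lambda p,z:onz(b,240+p[0]/7,165+p[1]/6.6,z)
T=np.array([f(p,.097) for p in[(190,130),(530,220),(590,155),(255,70)]])
F=np.array([f(p,.004) for p in[(97,390),(575,548),(685,412)]])
print(T.round(3),T.mean(0).round(3));print(F.round(3),(F[0]+F[2])/2)
for d in(T[1]-T[0],T[2]-T[3],T[2]-T[1],F[1]-F[0],F[2]-F[1]):print(np.degrees(np.arctan2(d[1],d[0])).round(1),np.linalg.norm(d).round(3))
o=ctrl.get_obs();print(o["eef_pos"],rot(o).round(3))
E
```

```text
[[0.547 0.231 0.097]
 [0.449 0.235 0.097]
 [0.446 0.2   0.097]
 [0.545 0.196 0.097]] [0.497 0.216 0.097]
[[0.574 0.243 0.004]
 [0.426 0.255 0.004]
 [0.42  0.186 0.004]] [0.49711375 0.21428746 0.004     ]
177.4 0.099
177.5 0.099
-94.3 0.035
175.2 0.149
-94.6 0.069
[ 0.23488789 -0.52473098  0.40423063] [[ 0.408 -0.913 -0.   ]
 [-0.913 -0.408  0.001]
 [-0.001 -0.    -1.   ]]
```

>>> {"api": "move_arm", "payload": {"moves": [{"roll":9.5},{"roll":9.5},{"roll":9.5},{"x":-5,"y":-1.4},{"x":-5,"y":-1.4}]}}

```text
validation failed for argument at $.mo...
```

>>> {"api": "move_arm", "payload": {"moves": [{"x":-5,"y":-1.4},{"x":-5,"y":-1.4},{"x":-5,"y":-1.4},{"x":-5,"y":-1.4},{"x":-5,"y":-1.4}]}}

```text
validation failed for argument at $.mo...
```

>>> {"api": "move_arm", "payload": {"moves": [{"x":-5,"y":-1.4},{"x":-5,"y":-1.4},{"x":-5,"y":-1.4},{"x":-5,"y":-1.4},{"x":-5,"y":-1.4}]}}

```text
validation failed for argument at $.mo...
```

```bash
python3 - <<'E'
from h import *
o=ctrl.get_obs();print(o["eef_pos"],rot(o).round(3),o["time_s"],o["q"])
c=grab("wrist","4.png");print(c["world_from_camera"].round(3))
print([proj(c,np.array(p)) for p in[(.497,.215,.097),(.504,.435,.016)]])
E
```

```text
[ 0.23488789 -0.52473098  0.40423063] [[ 0.408 -0.913 -0.   ]
 [-0.913 -0.408  0.001]
 [-0.001 -0.    -1.   ]] 0.25 [-1.35627377e+00  1.81232435e-01  1.60744323e+00 -9.92708858e-06
  1.35381232e+00 -2.06279599e-01]
[[ 0.41   0.869  0.279  0.305]
 [-0.912  0.39   0.124 -0.494]
 [-0.001 -0.305  0.952  0.373]
 [ 0.     0.     0.     1.   ]]
[(np.float64(-1074.8669585928558), np.float64(-1054.1782756893847)), (np.float64(-1031.5290675437432), np.float64(-898.8876361821253))]
```

View pics/4.png

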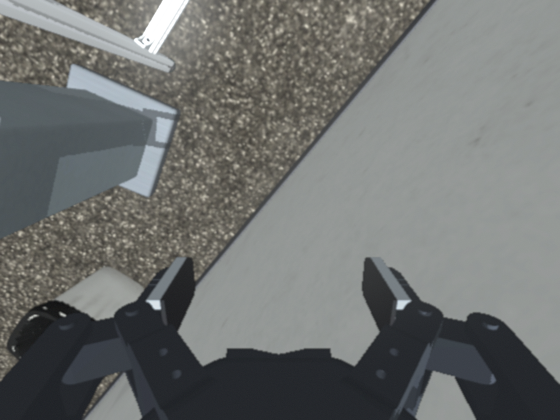

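All five fields seem to be required, so the moves did not run. Picture 4 shows only the floor beside the bench and the open fingers at the bottom of the frame.

>>> {"api": "move_arm", "payload": {"moves": [{"gripper":100,"x":0,"y":0,"z":0,"roll":9.5},{"gripper":100,"x":0,"y":0,"z":0,"roll":9.5},{"gripper":100,"x":0,"y":0,"z":0,"roll":9.5},{"gripper":100,"x":-5,"y":-1.4,"z":0,"roll":0},{"gripper":100,"x":-5,"y":-1.4,"z":0,"roll":0}]}}

```text
time_s: 0.92
eef_pos: [0.2705, -0.4264, 0.4043]
eef_rot: [0.0, -0.679, 0.734, 0.0]
wrist_force: [1.1, -0.1, 0.8]
opening: 1.004
```

>>> {"api": "move_arm", "payload": {"moves": [{"gripper":100,"x":-5,"y":-1.4,"z":0,"roll":0},{"gripper":100,"x":-5,"y":-1.4,"z":0,"roll":0},{"gripper":100,"x":-5,"y":-1.4,"z":0,"roll":0},{"gripper":100,"x":-5,"y":-1.4,"z":0,"roll":0},{"gripper":100,"x":-5,"y":-1.4,"z":0,"roll":0}]}}

```text
time_s: 1.55
eef_pos: [0.3596, -0.1818, 0.4049]
eef_rot: [0.0, -0.679, 0.734, -0.0]
wrist_force: [0.9, -1.0, 0.2]
opening: 0.998
```

>>> {"api": "move_arm", "payload": {"moves": [{"gripper":100,"x":-5,"y":-1.4,"z":0,"roll":0},{"gripper":100,"x":-5,"y":-1.4,"z":0,"roll":0},{"gripper":100,"x":-5,"y":-1.4,"z":0,"roll":0},{"gripper":100,"x":-5,"y":-1.4,"z":0,"roll":0},{"gripper":100,"x":-5,"y":-1.4,"z":0,"roll":0}]}}

```text
time_s: 2.17
eef_pos: [0.4486, 0.0623, 0.405]
eef_rot: [0.0, -0.68, 0.734, -0.0]
wrist_force: [0.1, -0.8, 0.4]
opening: 1.002
```

>>> {"api": "move_arm", "payload": {"moves": [{"gripper":100,"x":-5,"y":-1.4,"z":0,"roll":0},{"gripper":100,"x":-5,"y":-1.4,"z":0,"roll":0},{"gripper":100,"x":-5,"y":-1.4,"z":0,"roll":0},{"gripper":100,"x":0,"y":0,"z":0,"roll":0},{"gripper":100,"x":0,"y":0,"z":0,"roll":0}]}}

```text
time_s: 2.8
eef_pos: [0.5015, 0.2069, 0.4043]
eef_rot: [-0.001, -0.68, 0.733, 0.0]
wrist_force: [0.4, -0.8, 0.2]
opening: 1.002
```

```bash
python3 - <<'E'
from h import *
o=ctrl.get_obs();print(o["eef_pos"],rot(o).round(3),o["time_s"],np.round(o["q"],2))
c=grab("wrist","5.png");print(c["world_from_camera"].round(3))
print([proj(c,np.array(p)) for p in[(.497,.215,.097),(.504,.435,.016)]])
E
```

```text
[0.50146828 0.20687977 0.40431075] [[-0.076 -0.997 -0.001]
 [-0.997  0.076 -0.001]
 [ 0.001  0.001 -1.   ]] 2.8 [ 0.17  0.11  1.69 -0.    1.34  1.82]
[[-0.075  0.949  0.305  0.578]
 [-0.997 -0.071 -0.022  0.2  ]
 [ 0.001 -0.306  0.952  0.373]
 [ 0.     0.     0.     1.   ]]
[(np.float64(269.20436009645346), np.float64(197.15950333946788)), (np.float64(97.69059339631929), np.float64(186.16077858584717))]
```

View pics/5.png

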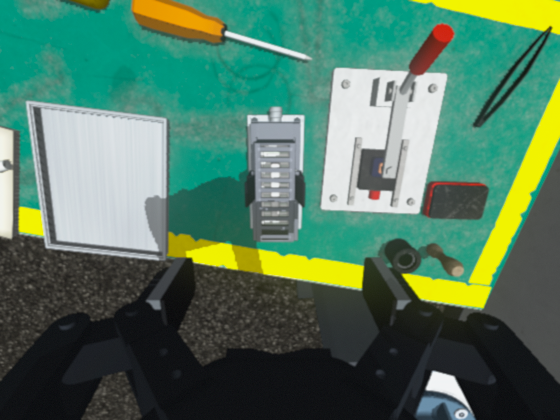

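Picture 5 is the wrist view from above. The cover top spans about (254,140)–(298,240), with the black paddles at (250,188) and (299,188). The tray corners are near (27,102), (168,119), (165,259) and (46,247), and the clamp and loupe lie to the right. I'll enlarge the box area and compute the tray pose.

```bash
python3 - <<'E'
from h import *
c=grab("wrist")
t=np.array([onz(c,*p,0.016) for p in[(27,102),(168,119),(165,259),(46,247)]])
print(t.round(3).tolist(),t.mean(0).round(3))
for i in range(4):
  d=t[(i+1)%4]-t[i];print(np.degrees(np.arctan2(d[1],d[0])).round(1),np.linalg.norm(d).round(3))
i=cv2.resize(c["img"][105:250,230:320],None,fx=4,fy=4,interpolation=cv2.INTER_CUBIC)
j=cv2.resize(c["img"][90:270,15:185],None,fx=2.5,fy=2.5,interpolation=cv2.INTER_CUBIC)
j=cv2.copyMakeBorder(j,0,580-j.shape[0],0,0,0);cv2.imwrite("pics/6.png",np.hstack([i,j])[:,:,::-1])
E
```

```text
[[0.61, 0.49, 0.016], [0.578, 0.33, 0.016], [0.396, 0.37, 0.016], [0.426, 0.527, 0.016]] [0.502 0.429 0.016]
-101.0 0.163
167.8 0.187
79.1 0.16
-11.5 0.187
```

View pics/6.png

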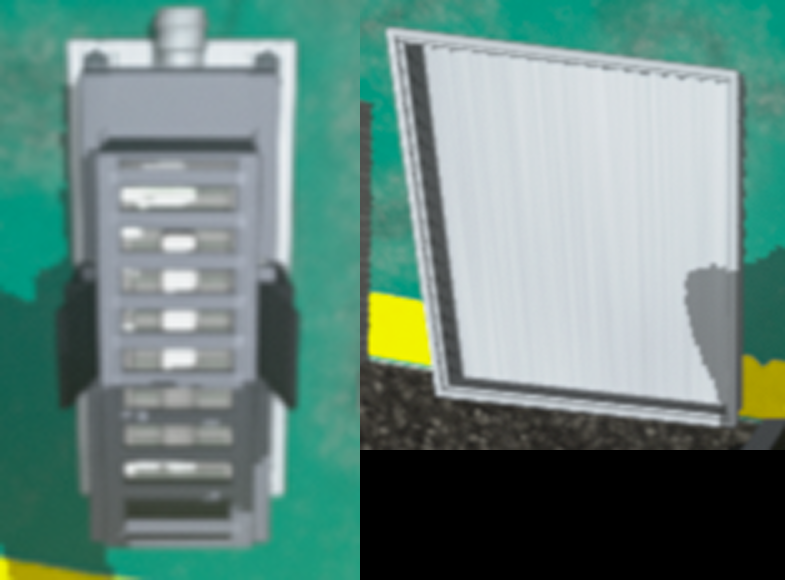

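Picture 6 shows the paddles' upper ends at crop x≈59 and x≈297, y≈262–405, the cover top's far edge from (97,152) to (258,152), and the foot plate's far corners at (67,42) and (297,42). The refined tray corners in the right-hand crop are (388,30), (740,72), (738,425) and (437,392).

```bash
python3 - <<'E'
from h import *
c=grab("wrist")
f=lambda x,y,z:onz(c,230+x/4,105+y/4,z).round(4)
g=lambda x,y:onz(c,15+(x-360)/2.5,90+y/2.5,.016)
print("pad",f(59,333,.0975),f(297,333,.0975),f(178,333,.0975))
A,B=f(97,152,.097),f(258,152,.097);print("top",A,B,(A+B)/2)
C,D=f(67,42,.004),f(297,42,.004);print("foot",C,D,(C+D)/2)
for d in(A-B,C-D):print(np.degrees(np.arctan2(d[1],d[0])),np.linalg.norm(d))
t=np.array([g(388,30),g(740,72),g(738,425),g(437,392)])
print(t.round(3).tolist(),t.mean(0).round(3))
for i in range(4):
  d=t[(i+1)%4]-t[i];print(np.degrees(np.arctan2(d[1],d[0])).round(1),np.linalg.norm(d).round(3))
E
```

```text
pad [0.5082 0.2374 0.0975] [0.5037 0.1791 0.0975] [0.506  0.2083 0.0975]
top [0.551  0.2237 0.097 ] [0.5481 0.186  0.097 ] [0.54955 0.20485 0.097  ]
foot [0.5754 0.2377 0.004 ] [0.5701 0.1678 0.004 ] [0.57275 0.20275 0.004  ]
85.60129464500444 0.03781137395017538
85.66398146847428 0.07010064193714632
[[0.61, 0.491, 0.016], [0.579, 0.331, 0.016], [0.394, 0.368, 0.016], [0.427, 0.527, 0.016]] [0.502 0.429 0.016]
-101.0 0.163
168.6 0.189
78.5 0.162
-11.3 0.187
```

>>> {"api": "move_arm", "payload": {"moves": [{"gripper":100,"x":-0.15,"y":0.15,"z":2.5,"roll":0},{"gripper":100,"x":0,"y":0,"z":4,"roll":0},{"gripper":100,"x":0,"y":0,"z":4,"roll":0},{"gripper":100,"x":0,"y":0,"z":0,"roll":0}]}}

```text
time_s: 3.45
eef_pos: [0.4989, 0.2073, 0.297]
eef_rot: [-0.003, -0.679, 0.734, 0.002]
wrist_force: [0.1, 0.6, 0.5]
opening: 1.002
```

```bash
python3 - <<'E'
from h import *
o=ctrl.get_obs();print(o["eef_pos"],rot(o).round(3),o["time_s"])
c=grab("wrist","7.png")
E
```

```text
[0.4988756  0.20725014 0.29696274] [[-0.078 -0.997 -0.007]
 [-0.997  0.078 -0.001]
 [ 0.002  0.007 -1.   ]] 3.45
```

View pics/7.png

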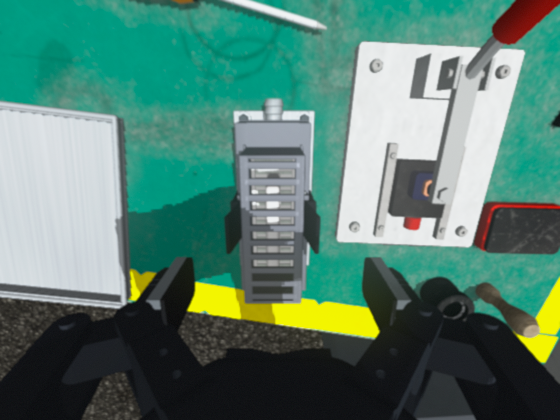

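Picture 7: cover top far edge from (239,153) to (304,150), near edge y≈301, paddles' outer edges at (227,~222) and (319,~222). The finger midpoint is at column ~279.

```bash
python3 - <<'E'
from h import *
o=ctrl.get_obs();M=rot(o);c=grab("wrist");print(c["cx"],c["fx"])
def f(u,v,z):
    p=onz(c,u,v,z);return p.round(4),(M.T@(p-o["eef_pos"])*100).round(2)
for n,a in dict(padL=(227,222,.0975),padR=(319,222,.0975),farL=(239,153,.097),farR=(304,150,.097),near=(273,301,.097),footL=(234,111,.004),footR=(314,111,.004)).items():print(n,*f(*a))
E
```

```text
278.1498287766007 290.23939085152927
padL [0.512  0.238  0.0975] [-3.14 -1.01 20.17]
padR [0.5075 0.1801 0.0975] [ 2.67 -1.01 20.18]
farL [0.5544 0.2255 0.097 ] [-2.21 -5.33 20.21]
farR [0.5532 0.1873 0.097 ] [ 1.6  -5.51 20.22]
near [0.4508 0.214  0.097 ] [-0.26  4.91 20.24]
footL [0.5786 0.2388 0.004 ] [-3.75 -7.67 29.51]
footR [0.5733 0.1696 0.004 ] [ 3.19 -7.68 29.51]
```

>>> {"api": "move_arm", "payload": {"moves": [{"gripper":100,"x":-0.26,"y":-0.3,"z":2,"roll":0},{"gripper":100,"x":0,"y":0,"z":2,"roll":0},{"gripper":100,"x":0,"y":0,"z":1.4,"roll":0},{"gripper":85,"x":0,"y":0,"z":0,"roll":0},{"gripper":75,"x":0,"y":0,"z":0,"roll":0}]}}

```text
time_s: 4.18
eef_pos: [0.5041, 0.2109, 0.2469]
eef_rot: [0.001, -0.679, 0.734, -0.0]
wrist_force: [-0.6, 0.6, -0.7]
opening: 0.751
```

>>> {"api": "move_arm", "payload": {"moves": [{"gripper":75,"x":0,"y":0,"z":0,"roll":0},{"gripper":68,"x":0,"y":0,"z":0,"roll":0},{"gripper":68,"x":0,"y":0,"z":0,"roll":0}]}}

```text
time_s: 4.55
eef_pos: [0.5039, 0.2109, 0.2466]
eef_rot: [0.001, -0.68, 0.734, -0.0]
wrist_force: [-0.4, -0.6, 3.9]
opening: 0.675
```

>>> {"api": "move_arm", "payload": {"moves": [{"gripper":60,"x":0,"y":0,"z":0.1,"roll":0},{"gripper":56,"x":0,"y":0,"z":0,"roll":0},{"gripper":54,"x":0,"y":0,"z":0,"roll":0},{"gripper":54,"x":0,"y":0,"z":0,"roll":0}]}}

```text
time_s: 5.05
eef_pos: [0.5042, 0.2107, 0.246]
eef_rot: [0.001, -0.68, 0.734, -0.001]
wrist_force: [-0.3, -1.9, 8.8]
opening: 0.546
```

>>> {"api": "move_arm", "payload": {"moves": [{"gripper":52,"x":0,"y":0,"z":0,"roll":0},{"gripper":52,"x":0,"y":0,"z":0,"roll":0},{"gripper":52,"x":0,"y":0,"z":-0.5,"roll":0},{"gripper":52,"x":0,"y":0,"z":-0.5,"roll":0}]}}

```text
time_s: 5.55
eef_pos: [0.5031, 0.2108, 0.2543]
eef_rot: [-0.001, -0.68, 0.734, 0.0]
wrist_force: [0.0, -0.2, -2.9]
opening: 0.527
```

>>> {"api": "move_arm", "payload": {"moves": [{"gripper":52,"x":0,"y":0,"z":-1,"roll":0},{"gripper":52,"x":0,"y":0,"z":-1,"roll":0},{"gripper":52,"x":0,"y":0,"z":-1.5,"roll":0},{"gripper":52,"x":0,"y":0,"z":-1.5,"roll":0},{"gripper":52,"x":0,"y":0,"z":-1.5,"roll":0}]}}

```text
time_s: 6.18
eef_pos: [0.5036, 0.2109, 0.3211]
eef_rot: [0.0, -0.679, 0.734, -0.0]
wrist_force: [0.3, -0.4, -2.2]
opening: 0.53
```

>>> {"api": "move_arm", "payload": {"moves": [{"gripper":52,"x":0,"y":0,"z":-1.5,"roll":0},{"gripper":52,"x":0,"y":0,"z":-1.5,"roll":0},{"gripper":52,"x":0,"y":0,"z":-1.5,"roll":0},{"gripper":52,"x":0,"y":0,"z":0,"roll":0}]}}

```text
time_s: 6.68
eef_pos: [0.504, 0.2109, 0.3664]
eef_rot: [0.001, -0.68, 0.734, -0.001]
wrist_force: [-0.1, 0.3, -3.5]
opening: 0.531
```

```bash
python3 - <<'E'
from h import *
o=ctrl.get_obs();print(o["eef_pos"],rot(o).round(3),o["time_s"],o["wrist_force"])
b=grab("side");c=grab("wrist")
i=cv2.resize(b["img"][100:360,150:360],None,fx=2,fy=2)
w=c["img"];w=cv2.copyMakeBorder(w[:,:375],0,520-420,0,0,0)
cv2.imwrite("pics/8.png",np.hstack([i,w])[:,:,::-1])
E
```

```text
[0.50398222 0.21094804 0.36638384] [[-0.077 -0.997  0.003]
 [-0.997  0.077  0.001]
 [-0.001 -0.003 -1.   ]] 6.675 [-0.06517352  0.32449314 -3.49217089]
```

View pics/8.png

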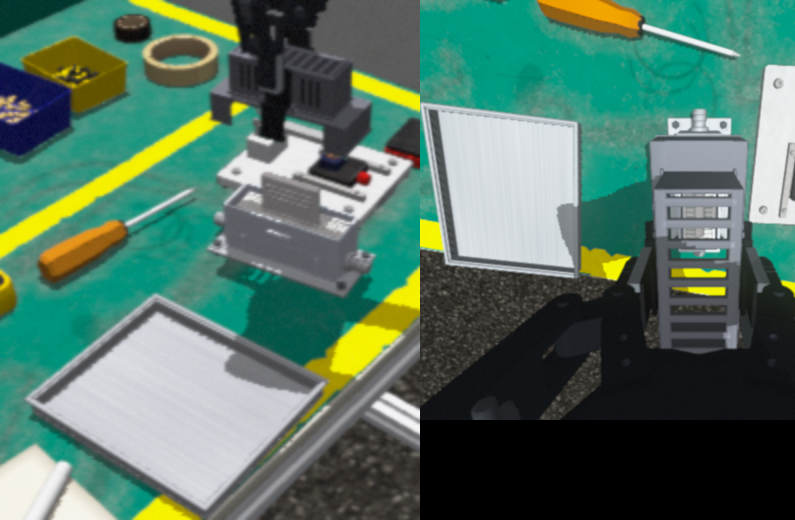

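Picture 8: the cover hangs level in the fingers, clear of the filter's rib, and the filter stayed in the box. Next I carry it over the tray.

>>> {"api": "move_arm", "payload": {"moves": [{"gripper":52,"x":0,"y":0,"z":0,"roll":3.5},{"gripper":52,"x":0,"y":0,"z":0,"roll":3.5},{"gripper":52,"x":-3,"y":0.5,"z":0,"roll":0},{"gripper":52,"x":-4,"y":0.7,"z":0,"roll":0},{"gripper":52,"x":-4,"y":0.7,"z":0,"roll":0}]}}

```text
time_s: 7.4
eef_pos: [0.5064, 0.3233, 0.3636]
eef_rot: [-0.001, -0.633, 0.774, 0.0]
wrist_force: [0.2, -1.1, -3.4]
opening: 0.529
```

>>> {"api": "move_arm", "payload": {"moves": [{"gripper":52,"x":-4,"y":0.7,"z":0,"roll":0},{"gripper":52,"x":-4,"y":0.7,"z":0,"roll":0},{"gripper":52,"x":-3,"y":0.6,"z":0,"roll":0},{"gripper":52,"x":-3,"y":0.5,"z":0,"roll":0},{"gripper":52,"x":0,"y":0,"z":0,"roll":0}]}}

```text
time_s: 8.02
eef_pos: [0.509, 0.4663, 0.363]
eef_rot: [-0.001, -0.634, 0.773, 0.0]
wrist_force: [0.2, -0.1, -3.0]
opening: 0.534
```

```bash
python3 - <<'E'
from h import *
o=ctrl.get_obs();print(o["eef_pos"],rot(o).round(3),o["time_s"],o["wrist_force"])
b=grab("side");c=grab("wrist")
i=cv2.resize(b["img"][100:360,130:320],None,fx=2,fy=2)
w=cv2.copyMakeBorder(c["img"][:,140:],0,100,0,0,0)
cv2.imwrite("pics/9.png",np.hstack([i,w])[:,:,::-1])
E
```

```text
[0.50896014 0.46628965 0.36297593] [[-0.195 -0.981 -0.002]
 [-0.981  0.195 -0.001]
 [ 0.001  0.002 -1.   ]] 8.025 [ 0.197201   -0.05954921 -3.00834783]
```

View pics/9.png

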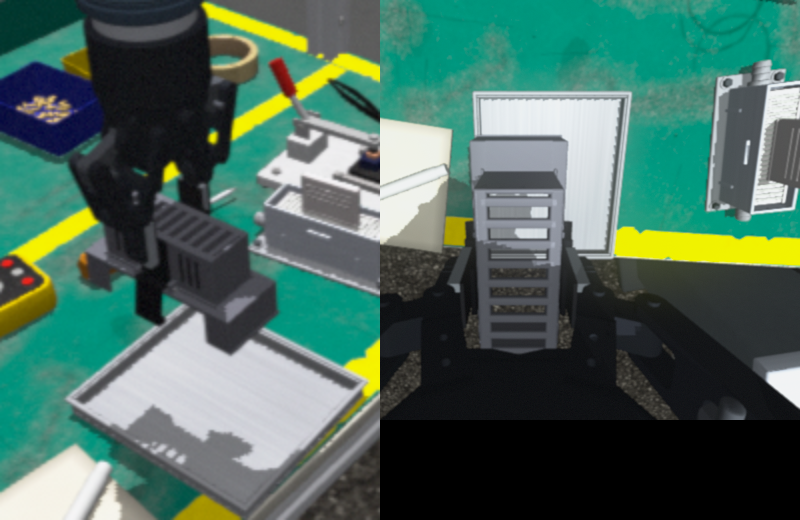

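Picture 9: the cover hangs level over the tray. In the wrist view the tray's far corners are at (234,93) and (391,93), and the near right corner is at (375,258).

```bash
python3 - <<'E'
from h import *
o=ctrl.get_obs();M=rot(o);c=grab("wrist")
P=[onz(c,u,v,.016) for u,v in[(234,93),(391,93),(375,258)]]
for p in P:print(p.round(4),(M.T@(p-o["eef_pos"])*100).round(2))
m=(P[0]+P[2])/2;print("mid",m,(M.T@(m-o["eef_pos"])*100).round(2))
print(onz(c,391,93,.016)-onz(c,375,258,.016))
E
```

```text
[0.6098 0.4885 0.016 ] [-4.4  -9.42 34.7 ]
[0.5785 0.3314 0.016 ] [11.62 -9.44 34.73]
[0.3932 0.3653 0.016 ] [11.93  9.39 34.76]
mid [0.5015133  0.42689714 0.016     ] [ 3.760e+00 -2.000e-02  3.473e+01]
[ 1.85228677e-01 -3.39730600e-02 -5.55111512e-17]
```

>>> {"api": "move_arm", "payload": {"moves": [{"gripper":52,"x":0.3,"y":0,"z":2,"roll":0},{"gripper":52,"x":0,"y":0,"z":3,"roll":0},{"gripper":52,"x":0,"y":0,"z":3,"roll":0},{"gripper":52,"x":0,"y":0,"z":3,"roll":0},{"gripper":52,"x":0,"y":0,"z":1.5,"roll":0}]}}

```text
time_s: 8.8
eef_pos: [0.5084, 0.4601, 0.2362]
eef_rot: [-0.002, -0.633, 0.774, 0.0]
wrist_force: [-0.1, 0.4, -1.5]
opening: 0.53
```

>>> {"api": "move_arm", "payload": {"moves": [{"gripper":52,"x":0,"y":0,"z":0.5,"roll":0},{"gripper":52,"x":0,"y":0,"z":0.3,"roll":0},{"gripper":52,"x":0,"y":0,"z":0.2,"roll":0},{"gripper":52,"x":0,"y":0,"z":0,"roll":0}]}}

```text
time_s: 9.3
eef_pos: [0.5094, 0.4619, 0.2305]
eef_rot: [0.001, -0.633, 0.774, -0.0]
wrist_force: [-0.6, -0.4, -3.0]
opening: 0.529
```

>>> {"api": "move_arm", "payload": {"moves": [{"gripper":52,"x":0,"y":0,"z":0.3,"roll":0},{"gripper":52,"x":0,"y":0,"z":0.2,"roll":0},{"gripper":52,"x":0,"y":0,"z":0.1,"roll":0},{"gripper":52,"x":0,"y":0,"z":0,"roll":0}]}}

```text
time_s: 9.8
eef_pos: [0.5091, 0.4617, 0.2235]
eef_rot: [-0.0, -0.633, 0.774, 0.0]
wrist_force: [0.5, -0.0, -1.7]
opening: 0.528
```

>>> {"api": "move_arm", "payload": {"moves": [{"gripper":52,"x":0,"y":0,"z":0.15,"roll":0},{"gripper":52,"x":0,"y":0,"z":0.1,"roll":0},{"gripper":52,"x":0,"y":0,"z":0,"roll":0}]}}

```text
time_s: 10.18
eef_pos: [0.5092, 0.4617, 0.2214]
eef_rot: [0.0, -0.633, 0.774, 0.0]
wrist_force: [-1.4, -0.1, -1.5]
opening: 0.526
```

>>> {"api": "move_arm", "payload": {"moves": [{"gripper":52,"x":0,"y":0,"z":0.1,"roll":0},{"gripper":52,"x":0,"y":0,"z":0.1,"roll":0},{"gripper":52,"x":0,"y":0,"z":0,"roll":0}]}}

```text
time_s: 10.55
eef_pos: [0.5092, 0.4618, 0.2213]
eef_rot: [0.0, -0.634, 0.774, -0.0]
wrist_force: [-5.8, -3.6, 12.9]
opening: 0.53
```

>>> {"api": "move_arm", "payload": {"moves": [{"gripper":56,"x":0,"y":0,"z":-0.1,"roll":0},{"gripper":62,"x":0,"y":0,"z":0,"roll":0},{"gripper":70,"x":0,"y":0,"z":0,"roll":0},{"gripper":85,"x":0,"y":0,"z":0,"roll":0},{"gripper":100,"x":0,"y":0,"z":0,"roll":0}]}}

```text
time_s: 11.18
eef_pos: [0.5093, 0.4617, 0.2204]
eef_rot: [0.0, -0.633, 0.774, -0.0]
wrist_force: [-0.1, -0.8, -1.2]
opening: 0.997
```

>>> {"api": "move_arm", "payload": {"moves": [{"gripper":100,"x":0,"y":0,"z":0,"roll":0},{"gripper":100,"x":0,"y":0,"z":-1,"roll":0},{"gripper":100,"x":0,"y":0,"z":-3,"roll":0},{"gripper":100,"x":0,"y":0,"z":-5,"roll":0},{"gripper":100,"x":0,"y":0,"z":-5,"roll":0}]}}

```text
time_s: 11.8
eef_pos: [0.509, 0.4616, 0.3623]
eef_rot: [0.0, -0.633, 0.774, 0.0]
wrist_force: [0.7, 0.1, 0.5]
opening: 1.0
```

>>> {"api": "move_arm", "payload": {"moves": [{"gripper":60,"x":5,"y":-0.9,"z":0,"roll":0},{"gripper":50,"x":5,"y":-0.9,"z":0,"roll":0},{"gripper":50,"x":5,"y":-0.9,"z":0,"roll":0},{"gripper":50,"x":5,"y":-0.9,"z":0,"roll":0},{"gripper":50,"x":4.7,"y":-0.8,"z":0,"roll":0}]}}

```text
time_s: 12.42
eef_pos: [0.5033, 0.2093, 0.3613]
eef_rot: [0.001, -0.633, 0.774, -0.0]
wrist_force: [0.7, -0.0, 0.1]
opening: 0.495
```

>>> {"api": "move_arm", "payload": {"moves": [{"gripper":50,"x":0,"y":0,"z":3,"roll":-3.5},{"gripper":50,"x":0,"y":0,"z":3,"roll":-3.5},{"gripper":50,"x":0,"y":0,"z":0,"roll":0},{"gripper":50,"x":0,"y":0,"z":0,"roll":0}]}}

```text
time_s: 12.92
eef_pos: [0.504, 0.2111, 0.3017]
eef_rot: [0.001, -0.679, 0.734, -0.0]
wrist_force: [0.5, -0.2, -0.2]
opening: 0.501
```

```bash
python3 - <<'E'
from h import *
o=ctrl.get_obs();print(o["eef_pos"],rot(o).round(3),o["time_s"],o["wrist_force"])
b=grab("side");c=grab("wrist")
i=cv2.resize(b["img"][200:360,150:330],None,fx=2,fy=2);i=cv2.copyMakeBorder(i,0,100,0,0,0)
cv2.imwrite("pics/10.png",np.hstack([i,c["img"][:,100:500]])[:,:,::-1])
E
```

```text
[0.50401863 0.21108333 0.30167967] [[-0.077 -0.997  0.002]
 [-0.997  0.077  0.   ]
 [-0.001 -0.002 -1.   ]] 12.925 [ 0.48494027 -0.204073   -0.17289604]
```

View pics/10.png

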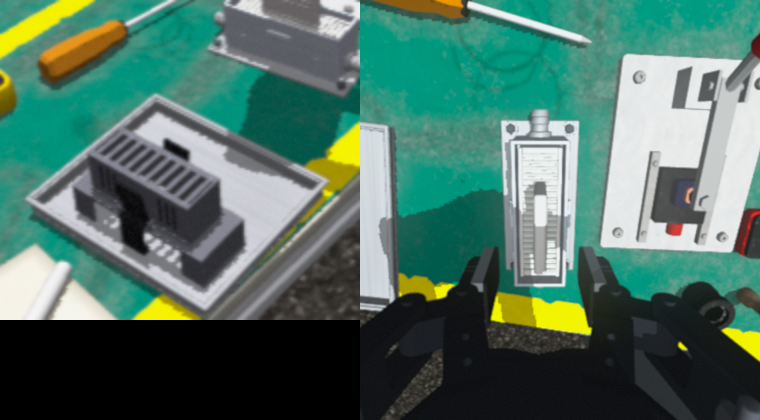

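Picture 10: the cover stands upright in the tray on its far side. The rib top runs from (280,182) to (280,273) in wrist pixels, centred between the fingers (columns 230 and 333).

```bash
python3 - <<'E'
from h import *
o=ctrl.get_obs();M=rot(o);c=grab("wrist")
for u,v in[(280,182),(280,273)]:
    p=onz(c,u,v,.088);print(p.round(4),(M.T@(p-o["eef_pos"])*100).round(2))
E
```

```text
[0.5375 0.2067 0.088 ] [ 0.21 -3.3  21.41]
[0.4708 0.2117 0.088 ] [ 0.23  3.39 21.39]
```

>>> {"api": "move_arm", "payload": {"moves": [{"gripper":50,"x":0.1,"y":0,"z":2,"roll":0},{"gripper":50,"x":0,"y":0,"z":2,"roll":0},{"gripper":50,"x":0,"y":0,"z":2,"roll":0},{"gripper":50,"x":0,"y":0,"z":0.9,"roll":0},{"gripper":35,"x":0,"y":0,"z":0,"roll":0}]}}

```text
time_s: 13.7
eef_pos: [0.5034, 0.21, 0.2313]
eef_rot: [-0.0, -0.68, 0.734, 0.0]
wrist_force: [0.5, -0.2, 0.6]
opening: 0.351
```

>>> {"api": "move_arm", "payload": {"moves": [{"gripper":20,"x":0,"y":0,"z":0,"roll":0},{"gripper":14,"x":0,"y":0,"z":0,"roll":0},{"gripper":5,"x":0,"y":0,"z":0,"roll":0},{"gripper":5,"x":0,"y":0,"z":0,"roll":0},{"gripper":5,"x":0,"y":0,"z":0,"roll":0}]}}

```text
time_s: 14.32
eef_pos: [0.5039, 0.21, 0.2321]
eef_rot: [0.001, -0.68, 0.734, -0.0]
wrist_force: [-0.6, -0.3, 5.5]
opening: 0.096
```

>>> {"api": "move_arm", "payload": {"moves": [{"gripper":5,"x":0,"y":0,"z":-0.5,"roll":0},{"gripper":5,"x":0,"y":0,"z":-1,"roll":0},{"gripper":5,"x":0,"y":0,"z":-1.5,"roll":0},{"gripper":5,"x":0,"y":0,"z":-2,"roll":0},{"gripper":5,"x":0,"y":0,"z":-2,"roll":0}]}}

```text
time_s: 14.95
eef_pos: [0.5034, 0.2099, 0.3027]
eef_rot: [0.0, -0.68, 0.734, -0.0]
wrist_force: [-0.5, -0.3, -2.2]
opening: 0.097
```

>>> {"api": "move_arm", "payload": {"moves": [{"gripper":5,"x":0,"y":0,"z":-2,"roll":0},{"gripper":5,"x":0,"y":0,"z":-2,"roll":0},{"gripper":5,"x":0,"y":0,"z":-1,"roll":0},{"gripper":5,"x":0,"y":0,"z":0,"roll":3.5},{"gripper":5,"x":0,"y":0,"z":0,"roll":3.5}]}}

```text
time_s: 15.58
eef_pos: [0.5033, 0.2098, 0.3515]
eef_rot: [0.0, -0.633, 0.774, -0.0]
wrist_force: [0.3, -1.2, -1.9]
opening: 0.093
```

>>> {"api": "move_arm", "payload": {"moves": [{"gripper":5,"x":-3,"y":0.8,"z":0,"roll":0},{"gripper":5,"x":-4,"y":1,"z":0,"roll":0},{"gripper":5,"x":-4,"y":1,"z":0,"roll":0},{"gripper":5,"x":-3.5,"y":0.9,"z":0,"roll":0},{"gripper":5,"x":-2.3,"y":0.7,"z":0,"roll":0}]}}

```text
time_s: 16.2
eef_pos: [0.493, 0.3847, 0.3511]
eef_rot: [-0.0, -0.634, 0.773, 0.0]
wrist_force: [0.8, -0.0, -1.0]
opening: 0.098
```

>>> {"api": "move_arm", "payload": {"moves": [{"gripper":5,"x":0,"y":0,"z":2,"roll":0},{"gripper":5,"x":0,"y":0,"z":0,"roll":0}]}}

```text
time_s: 16.45
eef_pos: [0.4926, 0.3821, 0.3282]
eef_rot: [-0.003, -0.633, 0.774, 0.0]
wrist_force: [-0.2, 0.3, -1.8]
opening: 0.095
```

```bash
python3 - <<'E'
from h import *
o=ctrl.get_obs();print(o["eef_pos"],rot(o).round(3),o["time_s"],o["wrist_force"])
b=grab("side");c=grab("wrist")
i=cv2.resize(b["img"][100:340,130:320],None,fx=2,fy=2);
w=cv2.copyMakeBorder(c["img"][:,100:500],0,60,0,0,0)
cv2.imwrite("pics/11.png",np.hstack([i,w])[:,:,::-1])
E
```

```text
[0.49261338 0.38211869 0.32817594] [[-0.198 -0.98  -0.005]
 [-0.98   0.198 -0.003]
 [ 0.004  0.004 -1.   ]] 16.45 [-0.18092558  0.32817028 -1.81705057]
```

View pics/11.png

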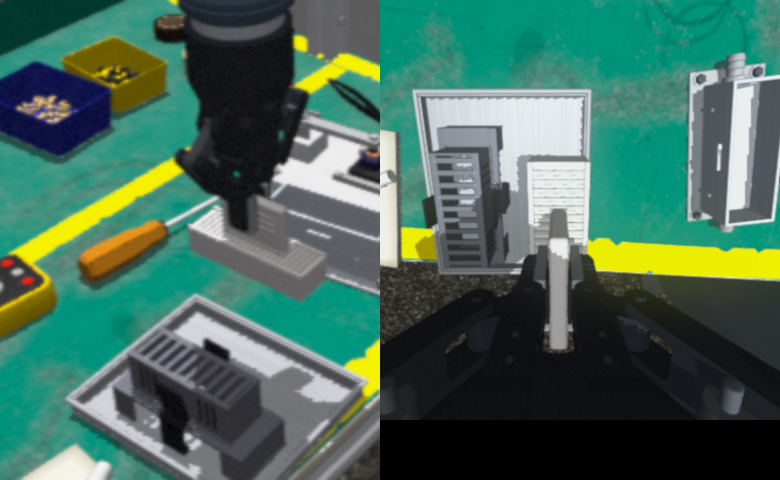

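Picture 11: the filter hangs level over the tray beside the cover. The tray's far corners are at wrist pixels (135,90) and (311,90).

```bash
python3 - <<'E'
from h import *
o=ctrl.get_obs();M=rot(o);c=grab("wrist")
for u,v in[(135,90),(311,90)]:
    p=onz(c,u,v,.016);print(p.round(4),(M.T@(p-o["eef_pos"])*100).round(2))
E
```

```text
[0.6117 0.4897 0.016 ] [-12.93  -9.49  31.4 ]
[0.5801 0.3326 0.016 ] [ 3.09 -9.51 31.42]
```

>>> {"api": "move_arm", "payload": {"moves": [{"gripper":5,"x":-0.3,"y":0,"z":2,"roll":0},{"gripper":5,"x":0,"y":0,"z":3,"roll":0},{"gripper":5,"x":0,"y":0,"z":3,"roll":0},{"gripper":5,"x":0,"y":0,"z":1.7,"roll":0},{"gripper":5,"x":0,"y":0,"z":0.4,"roll":0}]}}

```text
time_s: 17.23
eef_pos: [0.4937, 0.3858, 0.2286]
eef_rot: [-0.001, -0.633, 0.774, 0.0]
wrist_force: [0.0, 0.3, -1.2]
opening: 0.089
```

>>> {"api": "move_arm", "payload": {"moves": [{"gripper":5,"x":0,"y":0,"z":0.4,"roll":0},{"gripper":5,"x":0,"y":0,"z":0.2,"roll":0},{"gripper":5,"x":0,"y":0,"z":0,"roll":0}]}}

```text
time_s: 17.6
eef_pos: [0.4943, 0.3863, 0.2249]
eef_rot: [0.001, -0.633, 0.774, -0.0]
wrist_force: [-0.2, 0.1, -0.7]
opening: 0.097
```

>>> {"api": "move_arm", "payload": {"moves": [{"gripper":5,"x":0,"y":0,"z":0.4,"roll":0},{"gripper":5,"x":0,"y":0,"z":0.3,"roll":0},{"gripper":5,"x":0,"y":0,"z":0.2,"roll":0},{"gripper":5,"x":0,"y":0,"z":0,"roll":0}]}}

```text
time_s: 18.1
eef_pos: [0.494, 0.3861, 0.2149]
eef_rot: [-0.0, -0.633, 0.774, 0.0]
wrist_force: [-0.4, 0.3, -1.0]
opening: 0.091
```

>>> {"api": "move_arm", "payload": {"moves": [{"gripper":5,"x":0,"y":0,"z":0.1,"roll":0},{"gripper":5,"x":0,"y":0,"z":0,"roll":0}]}}

```text
time_s: 18.35
eef_pos: [0.4941, 0.3862, 0.2142]
eef_rot: [-0.0, -0.633, 0.774, 0.0]
wrist_force: [0.7, 0.3, -1.8]
opening: 0.096
```

>>> {"api": "move_arm", "payload": {"moves": [{"gripper":5,"x":0,"y":0,"z":0.1,"roll":0},{"gripper":5,"x":0,"y":0,"z":0.1,"roll":0},{"gripper":5,"x":0,"y":0,"z":0,"roll":0}]}}

```text
time_s: 18.73
eef_pos: [0.4941, 0.3863, 0.2131]
eef_rot: [0.0, -0.634, 0.774, -0.0]
wrist_force: [-3.4, -1.4, 5.9]
opening: 0.091
```

Contact at the expected height. I'll release and retreat.

>>> {"api": "move_arm", "payload": {"moves": [{"gripper":10,"x":0,"y":0,"z":0,"roll":0},{"gripper":14,"x":0,"y":0,"z":0,"roll":0},{"gripper":22,"x":0,"y":0,"z":0,"roll":0},{"gripper":30,"x":0,"y":0,"z":0,"roll":0},{"gripper":30,"x":0,"y":0,"z":0,"roll":0}]}}

```text
time_s: 19.35
eef_pos: [0.4941, 0.3862, 0.2121]
eef_rot: [-0.0, -0.633, 0.774, 0.0]
wrist_force: [1.0, -0.5, -1.1]
opening: 0.298
```

>>> {"api": "move_arm", "payload": {"moves": [{"gripper":30,"x":0,"y":0,"z":-1,"roll":0},{"gripper":30,"x":0,"y":0,"z":-3,"roll":0},{"gripper":30,"x":0,"y":0,"z":-5,"roll":0},{"gripper":30,"x":0,"y":0,"z":-5,"roll":0},{"gripper":30,"x":0,"y":0,"z":0,"roll":0}]}}

```text
time_s: 19.98
eef_pos: [0.4955, 0.387, 0.3588]
eef_rot: [0.005, -0.633, 0.774, -0.001]
wrist_force: [-0.8, 0.1, 0.1]
opening: 0.304
```

```bash
python3 - <<'E'
from h import *
o=ctrl.get_obs();print(o["eef_pos"],o["time_s"],o["wrist_force"])
b=grab("side");c=grab("wrist")
i=cv2.resize(b["img"][150:360,150:350],None,fx=2,fy=2);
w=c["img"][:,100:500]
cv2.imwrite("pics/12.png",np.hstack([i,w])[:,:,::-1])
E
```

```text
[0.49547419 0.38701567 0.3588119 ] 19.975 [-0.75823216  0.13766391  0.07928136]
```

View pics/12.png

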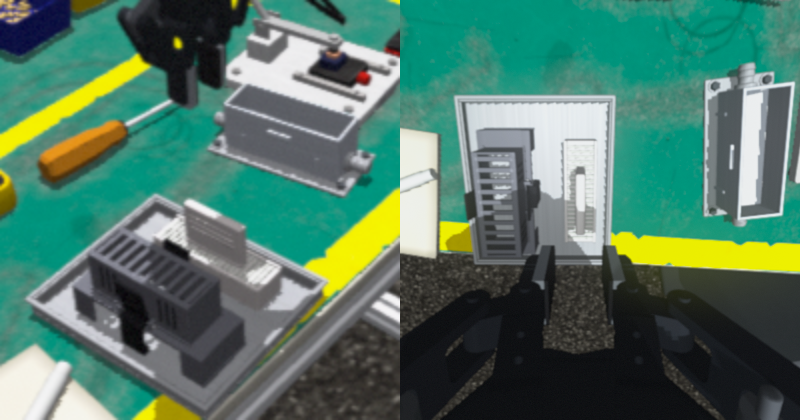

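Picture 12: both parts stand upright on the tray floor inside the rim (side view: cover at (165,290), filter at (220,255)). The gripper is clear and the screwdriver looks unmoved.

```bash
python3 -c "
from bench import ctrl
ctrl.hand_in()"
```

```text
the job is handed in; nothing more can be done
```

The cover and the used filter both stand upright in the steel tray, let go, and I handed the job in at about 20 s of the 54 s allowed.

- **Cover:** I squeezed both snap tabs until the fingers stood about 46 mm apart, where 47 mm is fully squeezed. I then lifted the cover straight off, lowered it to light contact with the tray floor (about 13 N) and released it.
- **Filter:** I pulled it out by its rib, set it down beside the cover at about 6 N, and released it.
- **Last checks:** The final side and wrist pictures show both parts upright on the floor, inside the rim and clear of each other. The gripper was about 15 cm above them and the wrist force was near zero. The screwdriver looked unmoved.
- **Not checked:** The final crops did not show the loupe. I did not measure either bystander's shift in numbers, but the arm never went near them.
- **Disagreements:** The side and wrist cameras differed by about 6 mm in y. I went by the wrist camera, and every grasp and placing fitted. The first batch of moves was refused for missing fields, and the arm did not move.

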